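# Free a seized stopper by twisting it back and forth

### The job

The blue stopper has seized in the neck of the square amber bottle that stands in the grey holder; pulled straight, it only brings the bottle up with it, so twist it back and forth while pulling gently until it comes out. The bottle must stay down in its holder (stirring by a few millimetres does no harm). Then set the stopper down in the purple dish, standing or lying, without dropping it from a height, and leave the other things on the bench where they are.

Things in the scene. Friction and masses are not known exactly. Their poses are not given: they have to be found in the camera images.
- stopper: the blue stopper seized in the bottle's neck, 50 g. Origin: centre of its plug's flat foot; own z up through the head. From the foot up: round plug 22 mm across, 26 mm long; flange 38 mm across, 5 mm thick, which rests on the neck's rim at the start; upright flat bar to hold it by, 40 mm long (own x), 14 mm thick (own y), 34 mm tall (31 to 65 mm above the foot).
- stopper_grip (a point): middle of the stopper's bar, on its axis, 50 mm above its foot and about 170 mm above the bench at the start: the place to hold it. x along the bar, y across its 14 mm. To move the plug in the neck takes about 15 to 27 N of straight pull (more than the bottle weighs, so the bottle comes up) or 0.15 to 0.3 N m of twist.
- stopper_mid (a point): point on the stopper's axis 32 mm above its foot. The plug stays tight until its foot has risen about 18 mm in the neck. Only while it is being turned does it slide up under a small pull: rise about 2 to 3 mm for each radian turned; faster, and the bottle rises too.
- bottle (a joint): how far the bottle is raised in its holder, m: 0 when down, 0.040 at most. It moves straight up and down; the square holder keeps it from turning. It weighs 7 to 10 N; if it has come up a little, its weight draws it back down off the plug while the stopper is turned.
- bottle_mouth (a point): centre of the bottle's mouth, level with the neck's rim, 146 mm above the bench with the bottle down. The bottle is amber: square body 84 x 84 mm, 98 mm tall, sloping shoulder, round neck 41 mm across. z up; x and y parallel to the bottle's sides.
- holder: grey square plastic holder, 104 x 104 mm, walls 45 mm high, fixed to the bench, in which the bottle stands. With its lug strip it is 150 mm long along its own x. Origin: centre of its underside, straight below the mouth.
- dish: loose round purple dish, 140 mm across the rim, 13 mm high, flat inner floor 4 mm above the bench and about 120 mm across. Origin: centre of its underside. 300 g.
- capped_bottle: bystander: the green-capped bottle, about 62 mm across, 145 mm tall, amber with a green screw cap. Origin: centre of its underside. Loose; not to be disturbed.
- squeeze_bottle: bystander: the white squeeze bottle, 60 mm across, 130 mm tall, white with a red band. Origin: centre of its underside. Loose; not to be disturbed.
- tub: bystander: the pale blue tub, open bowl 120 mm across, 55 mm tall. Origin: centre of its underside. Loose; not to be disturbed.
- cylinder_stand: bystander: the measuring cylinder, clear tube 40 mm across on a 90 mm round foot, 198 mm tall. Origin: centre of its underside. Loose; not to be disturbed.
- stir_stick: bystander: the wooden stirring stick, flat wooden stick lying down, 110 mm long (its own y) x 16 x 5 mm. Origin: centre of its underside. Loose; not to be disturbed.
- cap: bystander: the small purple cap, purple disc-like cap 28 mm across, 14 mm tall. Origin: centre of its underside. Loose; not to be disturbed.
- beaker: bystander: the green glass beaker, 72 mm across, 85 mm tall. Origin: centre of its underside. Loose; not to be disturbed.
Not all that is in view belongs to the job. Several things have the shape of the stopper; the one meant has the colours described above.

How it is judged (in metres and radians):
On the way:
1. the stopper is out of the neck: its foot is above the bottle's mouth while the bottle is still down in its holder (z of stopper in the frame of bottle_mouth above 0.002 m and value of joint bottle below 0.012 m), for 0.1 s.
At the end, for the whole second after the job is handed in: The stopper is let go and rests still in the purple dish, standing or lying: its middle within 60 mm of the dish's centre (seen from above) and less than 60 mm above the bench, touching the dish, and the dish lying flat. The bottle is down in its holder (raised less than 5 mm) (horizontal distance between stopper_mid and dish below 0.06 m and height (world z) of stopper_mid below 0.06 m and contact force between stopper and dish above 0.1 N and linear speed of stopper below 0.03 m/s and value of joint bottle below 0.005 m and angle between dish's own z axis and vertical below 0.1 rad).
It fails at once if the bottle comes up with the stopper: raised more than 12 mm in its holder (value of joint bottle above 0.012 m).
It fails at once if the stopper is dropped: out of the fingers and moving faster than 0.85 m/s (a fall of about 35 mm or more) (contact force between the fingers and stopper below 0.02 N and linear speed of stopper above 0.85 m/s).
It fails at once if one of the seven bystanders is moved by more than 30 mm (distance of any of capped_bottle, squeeze_bottle, tub, cylinder_stand, stir_stick, cap, beaker from where it was at the start of the episode above 0.03 m).
It also fails if it takes over 72 s, if anything falls off the work surface, if the arm or the gripper's body presses on something with over 40 N, if the wrist force passes 120 N, or if a joint passes its speed limit or range.

### The arm

A 6-joint arm with a two-finger parallel gripper is mounted at the origin on the work surface. World frame = base frame: x ahead of the robot, y to its left, z up, the work surface at z = 0. Lengths are in mm, angles in rad, forces in N, time in s.
With the tool pointing down it reaches from about 225 to 725 mm from the base axis. Payload 3.1 kg.
Tool frame: the origin (TCP) lies between the finger pads; the fingertips stand 22 mm ahead of it and the grasp point (between the pads) lies 3 mm ahead of it (robot.tip_extent is the distance from the TCP to the fingertips, in mm); z points along the fingers, y is the direction in which the jaws open and shut (so a half turn about z gives the same grasp; the last joint's range is limited). The gripper opens to 85 mm and grips with 20 to 120 N. Pads are 22 mm wide; open, the fingers measure 114 mm over their backs; the gripper's body (76 mm by 85 mm) begins 54 mm behind the grasp point. The pads swing forward as they close: fully open they stand 13 mm farther back than shut.
Start: joints at [1.041, 0.048, 0.099, 1.622, 0, 1.443], TCP at [205.321, 483.178, 253.312] pointing down, gripper open.
Joint ranges: [-2.91, 2.91], [-0.99, 1.94], [-1.21, 1.42], [-2.12, 2.29], [-1.49, 1.47], [-3.14, 3.14]. Speed limits (rad/s): [2.79, 2.79, 3.14, 3.14, 3.14, 3.14].

### API

Orientations are given as a rotation vector (axis times angle).
In Python, from plant import status, cams, order, robot gives the robot as it stands.
- The arm moves only by the shell command python3 -m pendant 'ROWS'. ROWS is JSON, a list of rows, each a list of 5 numbers: the opening in per cent of the stroke, from 0 (shut) to 100 (fully open), then the shift along the tool's x, y, z in cm, then the turn about the tool's z in rad. In form: [[hand, x, y, z, spin], ...]. A call has exactly 5 rows; each row shifts and turns the commanded pose from where the row before left it, along the tool's axes as they then stand; what a row does not reach is not made up. A row lasts 1/10 s, in which the tool goes at most 50 mm and 8.59 degrees, less where a joint would pass 70% of its speed; a pose out of reach is approached as far as the arm can. A call with a gripper value outside its range is refused whole. The fingers move at their own pace and stop on an object; the grip force is fixed at half the most. Time passes only in rows, so rows that do not move let the fingers close, or fill a call up. It gives the time, the measured TCP pose, the force and the opening at its end, in the units of the state.
- status.sense(): the state, without advancing time (a new reading comes with each control period).
- cams.capture(name): name is "scene" or "top"; returns a dict with "pixels" (384x512x3 uint8, red, green, blue), "intrinsics" (3x3 intrinsics, pixels), "eye" and "orientation" of the camera in the world. Camera axes: x right, y down, z forward; pixel columns grow to the right and rows downward; lengths in mm; the calibration is good to about 2 mm. A picture is of the moment at which its call begins. There is no depth.
- order.close_job(): hands the job in, once; it reports no verdict.
The state is a dict: "clock": time; "joint_pos": joint angles; "qvel": joint speeds; "tau": joint torques, N m; "tool_pos": TCP position; "ee_rot": TCP orientation; "wrist_force": force on the tool from outside, world axes, zero at the start; "wrist_torque": the same for the moment, N m; "width": finger opening in mm.
Only numpy, scipy, OpenCV 4.12 (cv2) and the standard library are available. Lean on these libraries where they do the work, as an engineer would, in place of code of your own. Each camera call takes 0.05 s, during which the arm holds its last target.

## Working session

There is one attempt and no reset: what is moved stays moved. The work goes in short steps, Python scripts to look and compute and a shell command to move; the robot and the scene stay as the last step left them, time stands still between calls to the robot, and variables do not carry over. Pictures are saved under pics/ and viewed, and the job is handed in when it is done.

```bash
ls; mkdir -p pics; python3 - <<'E'
from plant import status,cams,robot
import cv2
print(status.sense())
for n in("scene","top"):
    c=cams.capture(n); cv2.imwrite(f"pics/{n}0.png",c["pixels"][:,:,::-1]); print(n,c["intrinsics"],c["eye"],c["orientation"])
E
```

```text
pics
{'clock': 0.0, 'joint_pos': array([ 1.04121324e+00,  4.87003911e-02,  9.75691228e-02,  1.62201519e+00,
       -9.41325082e-07,  1.44297044e+00]), 'qvel': array([ 0.00236667,  0.00112854, -0.0006249 , -0.00036094,  0.00040277,
        0.00076443]), 'tau': array([-9.14347929e-04, -3.38781309e+01,  3.20015824e+01,  2.02962424e-02,
       -1.18210755e-04, -4.93665013e-06]), 'tool_pos': array([205.02503567, 482.68551882, 252.12891856]), 'ee_rot': array([-0.62669146, -3.07767597,  0.00349357]), 'wrist_force': array([-0.28204043, -0.18010243,  0.21232819]), 'wrist_torque': array([0.04323481, 0.01327845, 0.06555566]), 'width': 85.54232617592275}
scene [[451.40722121   0.         252.57816002]
 [  0.         451.40722121 187.99664324]
 [  0.           0.           1.        ]] [1038.74850199 -436.62297358 1039.52970447] [-2.33577573 -0.98341623  0.32384356]
top [[393.86779465   0.         254.13844984]
 [  0.         393.86779465 184.59826879]
 [  0.           0.           1.        ]] [ 503.38675684   51.36232621 1159.97555489] [-2.19726847  2.20562904 -0.07788959]
```

View pics/scene0.png

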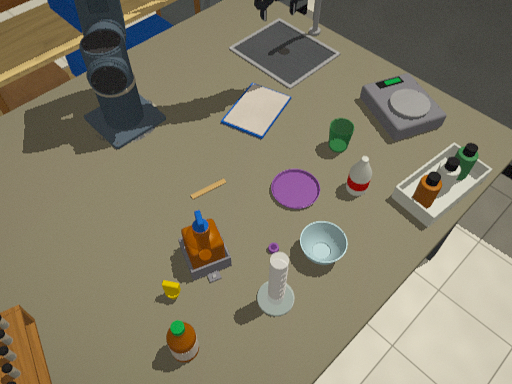

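View pics/top0.png

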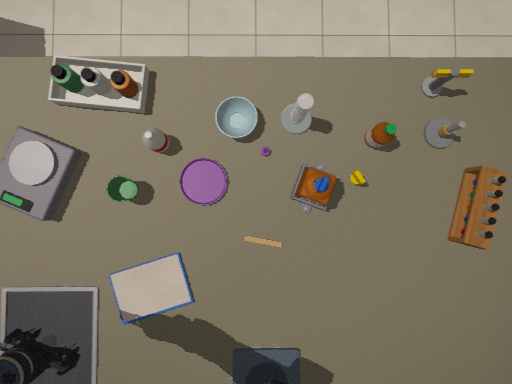

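The holder with the amber bottle is at top (317,188), with the blue stopper at (322,185) and the dish at (204,182). I'll zoom in for the bar's direction.

```bash
cat > h.py <<'E'
import numpy as np,cv2
from scipy.spatial.transform import Rotation as R
from plant import status,cams
def cap(n):
    c=cams.capture(n); return c
def ray(c,uv):
    d=np.linalg.inv(c["intrinsics"])@np.array([uv[0],uv[1],1.]); M=R.from_rotvec(c["orientation"]).as_matrix()
    return np.array(c["eye"]),M@d
def atz(c,uv,z):
    e,d=ray(c,uv); return e+d*(z-e[2])/d[2]
def proj(c,p):
    M=R.from_rotvec(c["orientation"]).as_matrix(); q=c["intrinsics"]@(M.T@(np.array(p)-c["eye"])); return q[:2]/q[2]
def tri(a,b):
    (e1,d1),(e2,d2)=a,b
    A=np.stack([d1,-d2],1); s=np.linalg.lstsq(A,e2-e1,rcond=None)[0]
    p,q=e1+d1*s[0],e2+d2*s[1]; return (p+q)/2,np.linalg.norm(p-q)
E
python3 - <<'E'
from h import *
top=cap("top");sc=cap("scene")
P=top["pixels"];S=sc["pixels"]
def up(I,x,y,w,h,k): return cv2.resize(I[y:y+h,x:x+w,::-1],None,fx=k,fy=k,interpolation=cv2.INTER_CUBIC)
cv2.imwrite("pics/a.png",np.hstack([up(P,280,150,64,72,6),up(S,170,200,64,72,6)]))
for n,c in(("top",top),("scene",sc)):
    I=c["pixels"].astype(int); hsv=cv2.cvtColor(c["pixels"],cv2.COLOR_RGB2HSV)
    m=((hsv[...,0]>100)&(hsv[...,0]<118)&(hsv[...,1]>150)&(hsv[...,2]>60)).astype(np.uint8)
    k,l,st,ce=cv2.connectedComponentsWithStats(m)
    for i in range(1,k):
        if st[i,4]>20: print(n,"blue",st[i],ce[i])
    m=((hsv[...,0]>132)&(hsv[...,0]<155)&(hsv[...,1]>80)).astype(np.uint8)
    k,l,st,ce=cv2.connectedComponentsWithStats(m)
    for i in range(1,k):
        if st[i,4]>20: print(n,"purple",st[i],ce[i],atz(c,ce[i],8))
E
```

```text
top blue [315 177  14  15 160] [321.65625 183.90625]
top blue [123 253  71  72 179] [168.50837989 297.58100559]
top purple [261 146   9  10  63] [265.06349206 150.66666667] [6.66362188e+02 1.11924452e-01 8.00000000e+00]
top purple [ 180  158   47   47 1734] [203.12341407 181.06978085] [577.23945211 181.89985574   8.        ]
scene blue [ 48   0  34  32 530] [66.28113208 11.02075472]
scene blue [125  14  48  36 808] [145.06683168  29.92821782]
scene blue [ 66  49  21  27 339] [76.19764012 62.56342183]
scene blue [221  88  70  51 190] [249.27894737 120.87368421]
scene blue [192 210  16  22 208] [199.34134615 222.57211538]
scene purple [ 271  169   49   40 1498] [295.2222964  188.36381842] [578.1006621  184.19407729   8.        ]
scene purple [268 243  11  10  85] [273.04705882 247.44705882] [666.67277817   2.25674815   8.        ]
```

View pics/a.png

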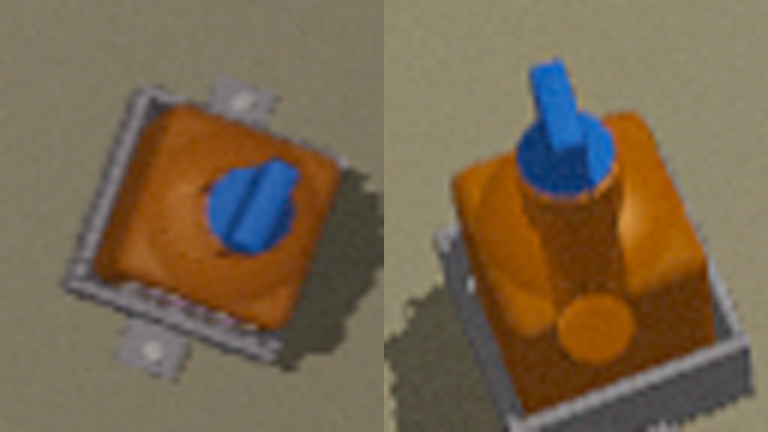

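Zoomed: the bar is clear in both views. I'll fit the known stopper shape to the blue silhouettes.

```bash
cat > fit.py <<'E'
from h import *
from scipy.optimize import differential_evolution
K=6
def setup(c,x,y,w,h):
    I=cv2.resize(c["pixels"][y:y+h,x:x+w],None,fx=K,fy=K,interpolation=cv2.INTER_CUBIC)
    hsv=cv2.cvtColor(I,cv2.COLOR_RGB2HSV)
    m=((hsv[...,0]>97)&(hsv[...,0]<125)&(hsv[...,1]>110)&(hsv[...,2]>40)).astype(np.uint8)
    k,l,st,ce=cv2.connectedComponentsWithStats(m); i=1+np.argmax(st[1:,4]); return (l==i).astype(np.uint8),(x,y)
def model(p,zf=120):
    x,y,a=p; t=np.linspace(0,2*np.pi,30)
    rot=np.array([[np.cos(a),-np.sin(a)],[np.sin(a),np.cos(a)]])
    fl=[np.r_[x+19*np.cos(s),y+19*np.sin(s),zf+z] for s in t for z in(26,31)]
    bar=[np.r_[rot@[sx*20,sy*7]+[x,y],zf+z] for sx in(-1,1) for sy in(-1,1) for z in(31,65)]
    return fl,bar
def render(c,o,shape,p,zf=120):
    m=np.zeros(shape,np.uint8)
    for part in model(p,zf):
        q=np.array([(proj(c,v)-o+.5)*K-.5 for v in part])
        cv2.fillConvexPoly(m,cv2.convexHull((q*16).astype(np.int32)),1,shift=4)
    return m
E
cat > run.py <<'E'
from fit import *
v=[]
for n,b in(("top",(295,160,60,50)),("scene",(175,195,60,60))):
    c=cap(n); m,o=setup(c,*b); v.append((c,np.array(o),m))
def cost(p,vv=v): return sum((render(c,o,m.shape,p)!=m).sum()/m.sum() for c,o,m in vv)
e=atz(v[0][0],(321.6,183.9),170);print(e)
for vv in(v,v[:1],v[1:]):
    r=differential_evolution(cost,[(e[0]-20,e[0]+20),(e[1]-20,e[1]+20),(-np.pi/2,np.pi/2)],args=(vv,),seed=1,popsize=12,maxiter=40,tol=1e-4)
    print(r.x,np.degrees(r.x[2]),r.fun)
    if vv is v:
        out=[cv2.resize(np.dstack([m*255,m*0,render(c,o,m.shape,r.x)*255]),(380,380)) for c,o,m in v]; cv2.imwrite("pics/fit.png",np.hstack(out))
E
python3 run.py
```

```text
[ 558.73345895 -135.01565275  170.        ]
[ 5.57872095e+02 -1.37204346e+02 -5.46460459e-01] -31.309877948663544 0.3674612485300188
[ 558.69688862 -138.87595163   -0.59461973] -34.06920085488641 0.20229961673054492
[ 5.56595353e+02 -1.36518669e+02 -5.46120157e-01] -31.290380106464394 0.16136705057586379
```

```bash
sleep 1; ls pics
```

```text
a.png
fit.png
scene0.png
top0.png
```

View pics/fit.png

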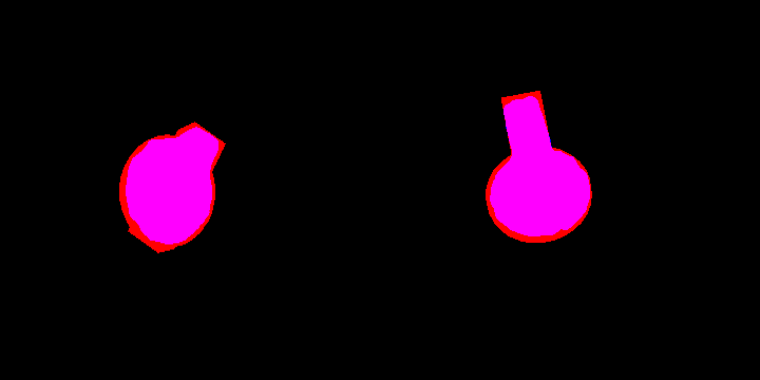

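Fit gives the stopper at about (557.5, −137), bar yaw −0.56 rad, agreeing between cameras within 3 mm. Dish is at (578,183). Next, the relative move in tool axes.

```bash
cat > go.py <<'E'
import sys
from h import *
def to(x,y,z,yaw=None):
    s=status.sense(); M=R.from_rotvec(s["ee_rot"]).as_matrix()
    d=M.T@(np.array([x,y,z])-s["tool_pos"])
    print("tool shift cm",np.round(d/10,2),"pos",s["tool_pos"].round(1),"tiltz",M[:,2].round(4),"j",s["joint_pos"].round(3),"t",s["clock"],"w",round(s["width"],1))
    ty=np.arctan2(M[0,0]*0+M[1,1],M[0,1]); 
    if yaw is not None:
        g=yaw+np.pi/2-ty; g=(g+np.pi/2)%np.pi-np.pi/2
        print("jaw yaw",ty,"world turn",g,"spin about tool z",-g,"alt",-g+np.pi,-g-np.pi)
to(*map(float,sys.argv[1:]))
E
python3 go.py 557.5 -137.3 252 -0.56
```

```text
tool shift cm [-56.68 -43.31   0.12] pos [205.2 483.  252.9] tiltz [-4.e-04 -8.e-04 -1.e+00] j [ 1.041  0.048  0.099  1.622 -0.     1.443] t 0.3 w 84.9
jaw yaw 1.1689785660702392 world turn -0.1581822392753427 spin about tool z 0.1581822392753427 alt 3.299774892865136 -2.9834104143144504
```

```bash
python3 -m pendant '[[100,-2.8,-2.1,0,0],[100,-2.8,-2.1,0,0],[100,-2.8,-2.1,0,0],[100,-2.8,-2.1,0,0],[100,-2.8,-2.1,0,0]]'; python3 -m pendant '[[100,-2.8,-2.1,0,0],[100,-2.8,-2.1,0,0],[100,-2.8,-2.1,0,0],[100,-2.8,-2.1,0,0],[100,-2.8,-2.1,0,0]]';python3 -m pendant '[[100,-2.8,-2.1,0,0],[100,-2.8,-2.1,0,0],[100,-2.8,-2.1,0,0],[100,-2.8,-2.1,0,0],[100,-2.8,-2.1,0,0]]'; python3 go.py 557.5 -137.3 252 -0.56
```

```text
clock: 0.8
tool_pos: [293.5, 330.6, 253.3]
ee_rot: [0.626, 3.078, 0.0]
wrist_force: [1.1, -0.1, 0.4]
width: 85.2
clock: 1.3
tool_pos: [381.4, 179.1, 253.4]
ee_rot: [0.627, 3.078, 0.0]
wrist_force: [-0.3, 0.3, -0.9]
width: 85.7
clock: 1.8
tool_pos: [469.2, 27.7, 253.4]
ee_rot: [0.627, 3.078, 0.0]
wrist_force: [0.2, 0.6, 0.8]
width: 85.3
tool shift cm [-14.58 -11.73   0.14] pos [469.2  27.7 253.4] tiltz [ 4.e-04  2.e-04 -1.e+00] j [-0.084 -0.095 -0.041  1.624  0.     0.318] t 1.8 w 85.3
jaw yaw 1.1687552914639299 world turn -0.15795896466903336 spin about tool z 0.15795896466903336 alt 3.2995516182588265 -2.9836336889207598
```

```bash
python3 -m pendant '[[100,-3,-2.4,0,0],[100,-3,-2.4,0,0],[100,-3,-2.4,0,0],[100,-3,-2.4,0,0],[100,-2.6,-2.1,0,0]]'; python3 -m pendant '[[100,0,0,0,0.08],[100,0,0,0,0.08],[100,0,0,0,0],[100,0,0,0,0],[100,0,0,0,0]]';  python3 go.py 557.5 -137.3 190 -0.56; python3 - <<'E'
from h import *
v=[]
for n,b in(("top",(285,150,70,70)),("scene",(165,180,70,70))):
    x,y,w,h=b
    v.append(cv2.resize(cap(n)["pixels"][y:y+h,x:x+w,::-1],(390,390),interpolation=cv2.INTER_CUBIC))
cv2.imwrite("pics/b.png",np.hstack(v))
E
```

```text
clock: 2.3
tool_pos: [557.9, -137.6, 253.0]
ee_rot: [0.628, 3.078, -0.0]
wrist_force: [0.6, 0.2, -0.5]
width: 85.6
clock: 2.8
tool_pos: [557.3, -135.5, 253.4]
ee_rot: [0.869, 3.019, 0.0]
wrist_force: [-0.8, -0.2, -0.1]
width: 85.6
tool shift cm [-0.12 -0.14  6.34] pos [ 557.3 -135.5  253.4] tiltz [ 2.e-04 -0.e+00 -1.e+00] j [-0.355  0.176  0.239  1.633  0.     0.205] t 2.8 w 85.6
jaw yaw 1.0105111985721162 world turn 0.00028512822278026206 spin about tool z -0.00028512822278026206 alt 3.141307525367013 -3.1418777818125734
```

View pics/b.png

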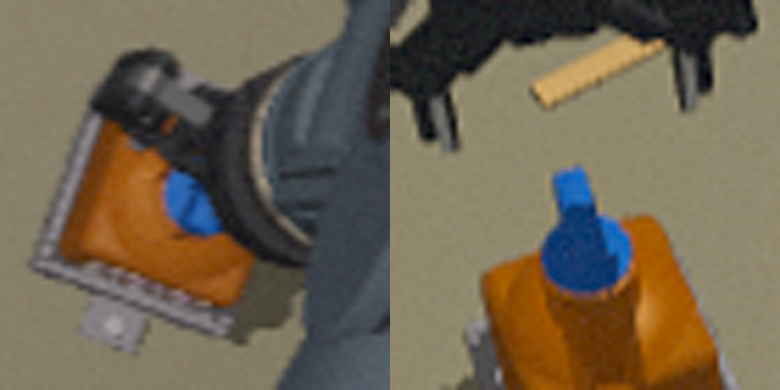

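The fingers straddle the bar, roughly centred across it. Descending to TCP z≈176, then closing.

```bash
python3 -m pendant '[[100,-0.1,-0.1,1.6,0],[100,0,0,1.6,0],[100,0,0,1.6,0],[100,0,0,1.6,0],[100,0,0,1.3,0]]'; python3 -m pendant '[[60,0,0,0,0],[40,0,0,0,0],[30,0,0,0,0],[25,0,0,0,0],[22,0,0,0,0]]';  python3 go.py 557.5 -137.3 176 -0.56; python3 - <<'E'
from h import *
v=[]
for n,b in(("top",(285,150,70,70)),("scene",(165,180,70,70))):
    x,y,w,h=b
    v.append(cv2.resize(cap(n)["pixels"][y:y+h,x:x+w,::-1],(390,390),interpolation=cv2.INTER_CUBIC))
cv2.imwrite("pics/c.png",np.hstack(v))
E
```

```text
clock: 3.4
tool_pos: [557.3, -136.8, 175.3]
ee_rot: [-0.87, -3.018, -0.0]
wrist_force: [-0.3, -0.1, 0.0]
width: 85.7
clock: 3.9
tool_pos: [558.1, -137.5, 177.3]
ee_rot: [0.87, 3.017, -0.001]
wrist_force: [-1.0, -0.7, 1.0]
width: 19.0
tool shift cm [ 0.06 -0.01  0.13] pos [ 558.1 -137.5  177.3] tiltz [ 0.0014 -0.001  -1.    ] j [-0.358  0.171  0.082  1.48  -0.     0.204] t 3.9 w 19.0
jaw yaw 1.0089796247203096 world turn 0.001816702074586951 spin about tool z -0.001816702074586951 alt 3.1397759515152064 -3.14340935566438
```

View pics/c.png

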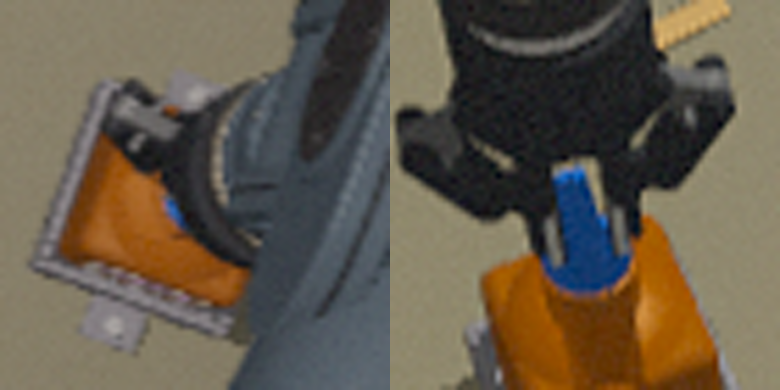

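The bar lies between the pads with a gap of a couple of mm. Now shutting.

```bash
python3 -m pendant '[[15,0,0,0,0],[10,0,0,0,0],[5,0,0,0,0],[0,0,0,0,0],[0,0,0,0,0]]'; python3 -c "
from h import *
s=status.sense();print(s['wrist_force'],s['wrist_torque'],s['width'],s['tool_pos'])"
```

```text
clock: 4.5
tool_pos: [557.5, -137.7, 177.0]
ee_rot: [0.871, 3.018, -0.002]
wrist_force: [-1.6, -3.8, 5.2]
width: 13.3
[-1.63524652 -3.75000626  5.18599045] [-0.69422292  0.70422814 -0.00449396] 13.256826656196381 [ 557.52037812 -137.73268526  176.96615831]
```

```bash
python3 -m pendant '[[0,0,0,0,0.14],[0,0,0,-0.03,0.14],[0,0,0,-0.03,0.14],[0,0,0,-0.03,0.14],[0,0,0,-0.03,0.14]]'; cat > st.py <<'E'
from h import *
s=status.sense();M=R.from_rotvec(s["ee_rot"]).as_matrix()
print("F",s['wrist_force'].round(1),"T",s['wrist_torque'].round(2),"w",round(s['width'],1),s['tool_pos'].round(1),"j6",s["joint_pos"][5].round(3),"jaw",np.arctan2(M[1,1],M[0,1]).round(3))
E
python3 st.py
```

```text
clock: 5.0
tool_pos: [557.9, -136.3, 176.9]
ee_rot: [-1.858, -2.532, -0.003]
wrist_force: [-0.3, -0.3, 0.4]
width: 12.9
F [-0.3 -0.3  0.4] T [-0.21  0.05  0.23] w 12.9 [ 557.9 -136.3  176.9] j6 0.909 jaw 0.304
```

```bash
python3 -m pendant '[[0,0,0,-0.01,-0.14],[0,0,0,-0.04,-0.14],[0,0,0,-0.04,-0.14],[0,0,0,-0.04,-0.14],[0,0,0,-0.04,-0.14]]';python3 st.py; python3 -m pendant '[[0,0,0,-0.035,-0.14],[0,0,0,-0.035,-0.14],[0,0,0,-0.035,-0.14],[0,0,0,-0.035,-0.14],[0,0,0,-0.035,-0.14]]';python3 st.py
```

```text
clock: 5.5
tool_pos: [557.6, -137.4, 177.2]
ee_rot: [-0.863, -3.019, 0.0]
wrist_force: [0.6, -3.5, -2.9]
width: 13.0
F [ 0.6 -3.5 -2.9] T [-0.85 -0.09 -0.21] w 13.0 [ 557.6 -137.4  177.2] j6 0.199 jaw 1.014
clock: 6.0
tool_pos: [557.6, -138.7, 178.4]
ee_rot: [0.223, -3.132, 0.004]
wrist_force: [1.0, -6.2, -5.8]
width: 13.2
F [ 1.  -6.2 -5.8] T [-1.53 -0.23 -0.18] w 13.2 [ 557.6 -138.7  178.4] j6 -0.501 jaw 1.713
```

```bash
python3 -m pendant '[[0,0,0,0,0.14],[0,0,0,-0.02,0.14],[0,0,0,-0.03,0.14],[0,0,0,-0.03,0.14],[0,0,0,-0.03,0.14]]';python3 st.py; python3 -m pendant '[[0,0,0,-0.03,0.14],[0,0,0,-0.03,0.14],[0,0,0,-0.03,0.14],[0,0,0,-0.03,0.14],[0,0,0,-0.03,0.14]]';python3 st.py;  python3 - <<'E'
from h import *
v=[]
for n,b in(("top",(285,150,70,70)),("scene",(165,180,70,70))):
    x,y,w,h=b
    v.append(cv2.resize(cap(n)["pixels"][y:y+h,x:x+w,::-1],(390,390),interpolation=cv2.INTER_CUBIC))
cv2.imwrite("pics/d.png",np.hstack(v))
E
```

```text
clock: 6.5
tool_pos: [556.5, -136.9, 179.1]
ee_rot: [-0.878, -3.012, 0.0]
wrist_force: [-0.8, -2.2, -4.6]
width: 13.2
F [-0.8 -2.2 -4.6] T [-0.66  0.19  0.23] w 13.2 [ 556.5 -136.9  179.1] j6 0.209 jaw 1.004
clock: 7.0
tool_pos: [557.4, -136.5, 180.4]
ee_rot: [-1.857, -2.53, -0.0]
wrist_force: [0.4, -3.0, -5.3]
width: 13.0
F [ 0.4 -3.  -5.3] T [-0.55 -0.34  0.21] w 13.0 [ 557.4 -136.5  180.4] j6 0.909 jaw 0.304
```

View pics/d.png

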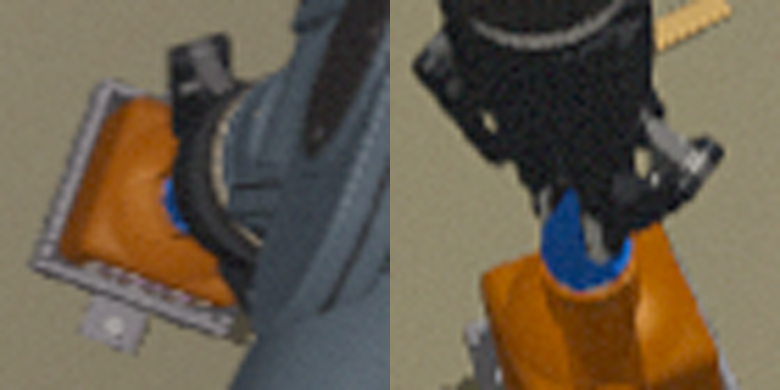

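The bottle body sits where it did (corner at (483,275) in the crop), and the torque of 0.2 N m shows the plug is turning. Continuing.

```bash
python3 -m pendant '[[0,0,0,0,-0.14],[0,0,0,-0.03,-0.14],[0,0,0,-0.03,-0.14],[0,0,0,-0.03,-0.14],[0,0,0,-0.03,-0.14]]';python3 st.py; python3 -m pendant '[[0,0,0,-0.03,-0.14],[0,0,0,-0.03,-0.14],[0,0,0,-0.03,-0.14],[0,0,0,-0.03,-0.14],[0,0,0,-0.03,-0.14]]';python3 st.py;  python3 -m pendant '[[0,0,0,0,0.14],[0,0,0,-0.03,0.14],[0,0,0,-0.03,0.14],[0,0,0,-0.03,0.14],[0,0,0,-0.03,0.14]]';python3 st.py; python3 -m pendant '[[0,0,0,-0.03,0.14],[0,0,0,-0.03,0.14],[0,0,0,-0.03,0.14],[0,0,0,-0.03,0.14],[0,0,0,-0.03,0.14]]';python3 st.py;  python3 - <<'E'
from h import *
v=[]
for n,b in(("top",(285,150,70,70)),("scene",(165,180,70,70))):
    x,y,w,h=b
    v.append(cv2.resize(cap(n)["pixels"][y:y+h,x:x+w,::-1],(390,390),interpolation=cv2.INTER_CUBIC))
cv2.imwrite("pics/e.png",np.hstack(v))
E
```

```text
clock: 7.6
tool_pos: [556.9, -137.1, 182.1]
ee_rot: [-0.858, -3.019, 0.0]
wrist_force: [0.4, -3.9, -6.7]
width: 13.0
F [ 0.4 -3.9 -6.7] T [-0.73 -0.21 -0.19] w 13.0 [ 556.9 -137.1  182.1] j6 0.196 jaw 1.017
clock: 8.1
tool_pos: [556.9, -138.5, 183.9]
ee_rot: [0.228, -3.13, 0.003]
wrist_force: [0.4, -5.4, -8.2]
width: 13.1
F [ 0.4 -5.4 -8.2] T [-1.43 -0.09 -0.22] w 13.1 [ 556.9 -138.5  183.9] j6 -0.505 jaw 1.716
clock: 8.6
tool_pos: [556.5, -137.0, 185.1]
ee_rot: [-0.873, -3.014, 0.0]
wrist_force: [-1.7, -2.5, -6.5]
width: 13.0
F [-1.7 -2.5 -6.5] T [-0.61  0.11  0.19] w 13.0 [ 556.5 -137.   185.1] j6 0.206 jaw 1.007
clock: 9.1
tool_pos: [557.3, -136.6, 186.6]
ee_rot: [-1.854, -2.533, -0.0]
wrist_force: [0.8, -2.2, -7.3]
width: 12.9
F [ 0.8 -2.2 -7.3] T [-0.48 -0.41  0.18] w 12.9 [ 557.3 -136.6  186.6] j6 0.906 jaw 0.307
```

View pics/e.png

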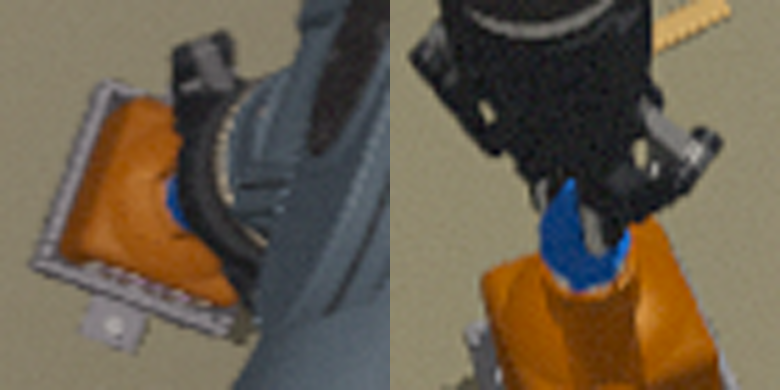

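Measure bottle rise via image registration against the start picture.

```bash
cat > chk.py <<'E'
from h import *
import sys
a=cv2.imread("pics/scene0.png"); c=cap("scene"); b=np.ascontiguousarray(c["pixels"][:,:,::-1]); cv2.imwrite("pics/"+sys.argv[1]+"_full.png",b)
# bottle body front window, tracked by ECC
def hit(A,B,x,y,w,h):
    t=cv2.cvtColor(A,cv2.COLOR_BGR2GRAY)[y:y+h,x:x+w].astype(np.float32)
    W=np.eye(2,3,dtype=np.float32)
    im=cv2.cvtColor(B,cv2.COLOR_BGR2GRAY)[y-10:y+h+10,x-10:x+w+10].astype(np.float32); W[:,2]=10
    cc,W=cv2.findTransformECC(t,im,W,cv2.MOTION_TRANSLATION); return W[:,2]-10,cc
print("bottle body px shift",hit(a,b,182,243,46,26)); print("neck base",hit(a,b,183,231,20,14))
p0=proj(c,(557,-137,100)); print("1cm bottle rise px",proj(c,(557,-137,110))-p0)
v=[cv2.resize(I[195:275,170:240],(390,446),interpolation=cv2.INTER_CUBIC) for I in(a,b)]
cv2.imwrite("pics/"+sys.argv[1]+".png",np.hstack(v))
E
python3 chk.py f
```

```text
bottle body px shift (array([-0.12346745, -0.08190536], dtype=float32), 0.989313475462501)
neck base (array([-0.06405449,  0.00806713], dtype=float32), 0.9005641754881771)
1cm bottle rise px [-0.37956962 -2.14158834]
```

View pics/f.png

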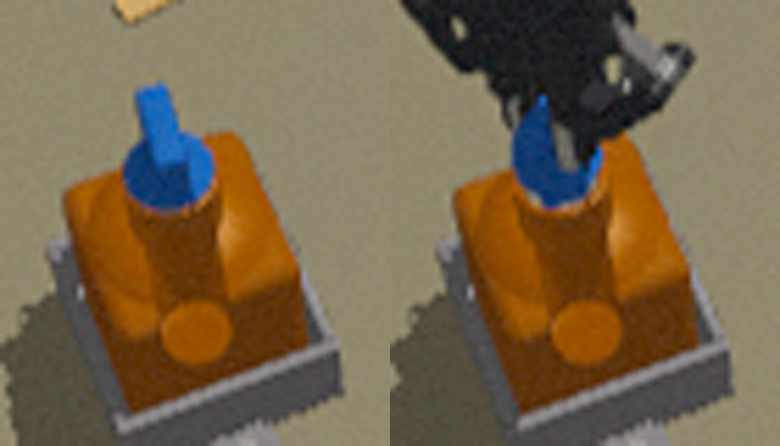

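The bottle has not moved (<0.5 mm). The flange edge is about 1.4 px higher (6 mm or so), with the plug starting to show. Continuing at the same rate.

```bash
python3 -m pendant '[[0,0,0,0,-0.14],[0,0,0,-0.025,-0.14],[0,0,0,-0.025,-0.14],[0,0,0,-0.025,-0.14],[0,0,0,-0.025,-0.14]]';python3 st.py; python3 -m pendant '[[0,0,0,-0.03,-0.14],[0,0,0,-0.03,-0.14],[0,0,0,-0.03,-0.14],[0,0,0,-0.03,-0.14],[0,0,0,-0.03,-0.14]]';python3 st.py;  python3 -m pendant '[[0,0,0,0,0.14],[0,0,0,-0.025,0.14],[0,0,0,-0.025,0.14],[0,0,0,-0.025,0.14],[0,0,0,-0.025,0.14]]';python3 st.py; python3 -m pendant '[[0,0,0,-0.03,0.14],[0,0,0,-0.03,0.14],[0,0,0,-0.03,0.14],[0,0,0,-0.03,0.14],[0,0,0,-0.03,0.14]]';python3 st.py; python3 chk.py g
```

```text
clock: 9.75
tool_pos: [556.9, -137.2, 188.6]
ee_rot: [-0.855, -3.02, 0.001]
wrist_force: [0.3, -2.0, -7.3]
width: 13.0
F [ 0.3 -2.  -7.3] T [-0.66 -0.12 -0.18] w 13.0 [ 556.9 -137.2  188.6] j6 0.194 jaw 1.019
clock: 10.25
tool_pos: [556.8, -138.5, 190.3]
ee_rot: [0.231, -3.13, 0.004]
wrist_force: [1.1, -4.8, -8.1]
width: 13.0
F [ 1.1 -4.8 -8.1] T [-1.3   0.01 -0.18] w 13.0 [ 556.8 -138.5  190.3] j6 -0.506 jaw 1.718
clock: 10.75
tool_pos: [556.6, -137.2, 191.6]
ee_rot: [-0.871, -3.016, 0.001]
wrist_force: [-0.9, -1.8, -6.4]
width: 13.3
F [-0.9 -1.8 -6.4] T [-0.55  0.13  0.16] w 13.3 [ 556.6 -137.2  191.6] j6 0.204 jaw 1.008
clock: 11.25
tool_pos: [557.6, -136.7, 193.1]
ee_rot: [-1.853, -2.536, -0.001]
wrist_force: [1.3, -0.9, -6.6]
width: 13.1
F [ 1.3 -0.9 -6.6] T [-0.35 -0.41  0.08] w 13.1 [ 557.6 -136.7  193.1] j6 0.904 jaw 0.309
bottle body px shift (array([-0.13059044, -0.0691452 ], dtype=float32), 0.9890482142019928)
neck base (array([0.15772343, 0.61540985], dtype=float32), 0.9124896811802387)
1cm bottle rise px [-0.37956962 -2.14158834]
```

View pics/g.png

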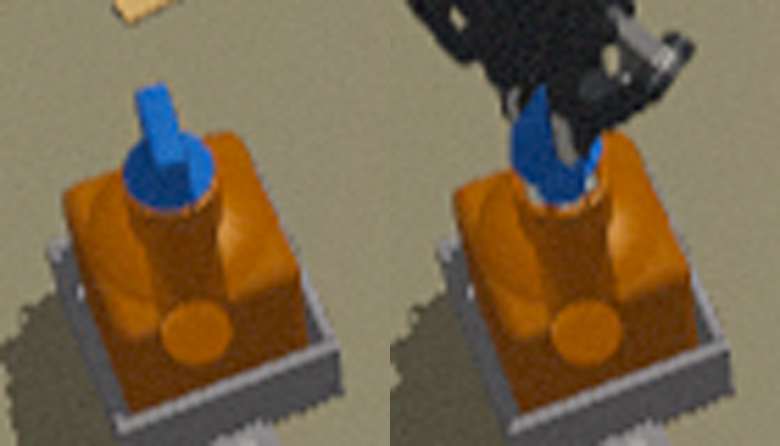

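The pale plug now shows under the flange, the bottle is still down, and the torque is falling. Continuing.

```bash
python3 -m pendant '[[0,0,0,0,-0.14],[0,0,0,-0.025,-0.14],[0,0,0,-0.025,-0.14],[0,0,0,-0.025,-0.14],[0,0,0,-0.025,-0.14]]';python3 st.py; python3 -m pendant '[[0,0,0,-0.03,-0.14],[0,0,0,-0.03,-0.14],[0,0,0,-0.03,-0.14],[0,0,0,-0.03,-0.14],[0,0,0,-0.03,-0.14]]';python3 st.py;  python3 -m pendant '[[0,0,0,0,0.14],[0,0,0,-0.025,0.14],[0,0,0,-0.025,0.14],[0,0,0,-0.025,0.14],[0,0,0,-0.025,0.14]]';python3 st.py; python3 chk.py i
```

```text
clock: 11.8
tool_pos: [557.6, -136.6, 195.6]
ee_rot: [0.852, 3.024, 0.002]
wrist_force: [0.1, -0.3, -1.0]
width: 13.1
F [ 0.1 -0.3 -1. ] T [0.01 0.01 0.  ] w 13.1 [ 557.6 -136.6  195.6] j6 0.192 jaw 1.021
clock: 12.3
tool_pos: [558.0, -136.5, 197.9]
ee_rot: [-0.237, 3.131, 0.001]
wrist_force: [0.8, 0.2, -1.6]
width: 13.0
F [ 0.8  0.2 -1.6] T [ 0.05 -0.01 -0.04] w 13.0 [ 558.  -136.5  197.9] j6 -0.508 jaw 1.722
clock: 12.8
tool_pos: [558.0, -136.5, 198.9]
ee_rot: [0.869, 3.017, 0.002]
wrist_force: [0.2, 1.0, -0.1]
width: 12.9
F [ 0.2  1.  -0.1] T [-0.   -0.01 -0.04] w 12.9 [ 558.  -136.5  198.9] j6 0.203 jaw 1.01
bottle body px shift (array([-0.13300133, -0.06336021], dtype=float32), 0.9887205187284366)
neck base (array([0.6566706, 1.8947382], dtype=float32), 0.9297407509090156)
1cm bottle rise px [-0.37956962 -2.14158834]
```

View pics/i.png

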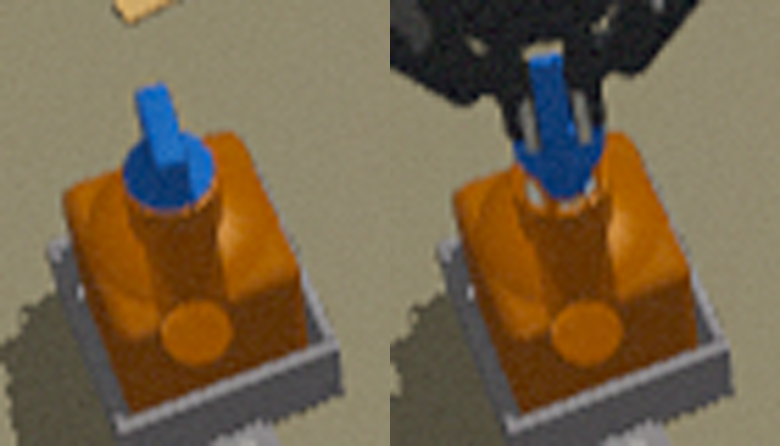

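It is free (force ≈ 0). Lifting slowly, then clear.

```bash
python3 -m pendant '[[0,0,0,-0.2,0],[0,0,0,-0.2,0],[0,0,0,-0.2,0],[0,0,0,-0.2,0],[0,0,0,-0.2,0]]';python3 st.py;python3 -m pendant '[[0,0,0,-0.5,0],[0,0,0,-0.5,0],[0,0,0,-0.8,0],[0,0,0,-0.8,0],[0,0,0,-0.8,0]]';python3 st.py; python3 chk.py j; python3 go.py 578 183 232
```

```text
clock: 13.35
tool_pos: [557.6, -137.1, 207.7]
ee_rot: [0.869, 3.019, 0.0]
wrist_force: [0.2, 0.3, 0.1]
width: 13.1
F [0.2 0.3 0.1] T [-0.   -0.04 -0.02] w 13.1 [ 557.6 -137.1  207.7] j6 0.203 jaw 1.01
clock: 13.85
tool_pos: [557.8, -137.2, 242.5]
ee_rot: [0.871, 3.018, -0.0]
wrist_force: [-0.7, -0.5, 0.1]
width: 13.3
F [-0.7 -0.5  0.1] T [0.   0.01 0.02] w 13.3 [ 557.8 -137.2  242.5] j6 0.204 jaw 1.009
bottle body px shift (array([-0.12573433, -0.0879364 ], dtype=float32), 0.9885723524734078)
neck base (array([1.2965784, 2.927659 ], dtype=float32), 0.9275020226516831)
1cm bottle rise px [-0.37956962 -2.14158834]
tool shift cm [15.41 28.17  1.19] pos [ 558.3 -137.4  244.2] tiltz [ 0.0031 -0.0012 -1.    ] j [-0.358  0.174  0.218  1.611 -0.     0.204] t 13.9 w 13.2
```

View pics/j_full.png

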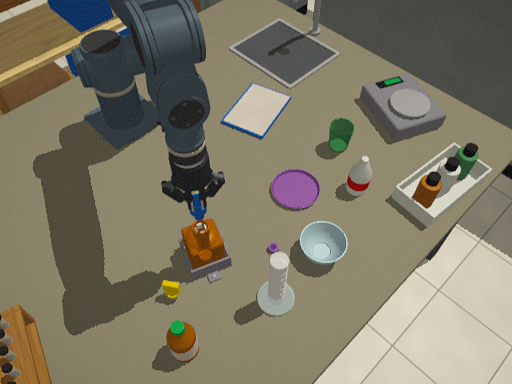

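The stopper hangs free at (198,207), with the bottle's open mouth below it. Carrying it to the dish.

```bash
python3 -m pendant '[[0,1,1.8,0,0],[0,1.5,2.8,0,0],[0,1.5,2.8,0,0],[0,1.5,2.8,0,0],[0,1.6,2.8,0,0]]';python3 -m pendant '[[0,1.6,2.8,0,0],[0,1.6,2.8,0,0],[0,1.6,2.8,0,0],[0,1.5,2.8,0,0],[0,1.0,1.9,0,0]]'; python3 -m pendant '[[0,0.5,0.8,0,0],[0,0.4,0.5,0,0],[0,0,0,0,0],[0,0,0,0,0],[0,0,0,0,0]]'; python3 st.py; python3 go.py 578 183 62;  python3 - <<'E'
from h import *
c=cap("scene"); cv2.imwrite("pics/k.png",cv2.resize(c["pixels"][90:250,190:390,::-1],(800,640)[:2] and (750,600),interpolation=cv2.INTER_CUBIC))
print(proj(c,(578,183,4)))
E
```

```text
clock: 14.4
tool_pos: [566.9, 11.8, 241.8]
ee_rot: [0.871, 3.018, 0.0]
wrist_force: [1.4, -0.7, -0.9]
width: 12.9
clock: 14.9
tool_pos: [574.7, 162.7, 241.7]
ee_rot: [0.868, 3.019, 0.001]
wrist_force: [-0.5, 0.2, 0.5]
width: 13.3
clock: 15.4
tool_pos: [574.2, 175.2, 241.6]
ee_rot: [0.873, 3.018, -0.0]
wrist_force: [-0.4, -0.4, -1.0]
width: 13.3
F [-0.4 -0.4 -1. ] T [-0.06  0.04  0.02] w 13.3 [574.2 175.2 241.6] j6 0.748 jaw 1.008
tool shift cm [ 0.1   0.87 17.96] pos [574.2 175.2 241.6] tiltz [ 1.e-04 -3.e-04 -1.e+00] j [ 0.185  0.246  0.296  1.621 -0.     0.748] t 15.4 w 13.3
[294.80545629 189.41399667]
```

View pics/k.png

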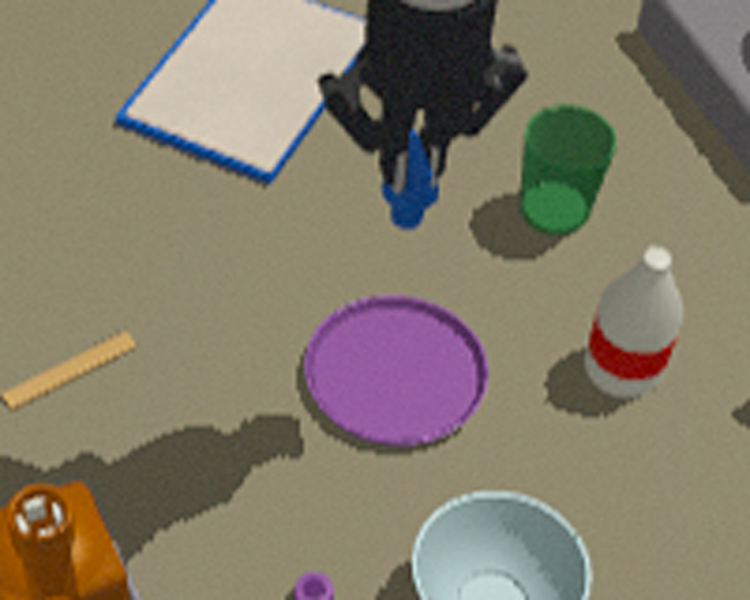

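```bash
python3 - <<'E'
from h import *
c=cap("scene")
for z in(170,180,190): print(z,proj(c,(574.2,175.2,z)))
E
python3 -m pendant '[[0,0,0.4,2,0],[0,0.1,0.4,3,0],[0,0,0,3,0],[0,0,0,3,0],[0,0,0,3,0]]'; python3 -m pendant '[[0,0,0,1.2,0],[0,0,0,0.8,0],[0,0,0,0,0],[0,0,0,0,0],[0,0,0,0,0]]'; python3 st.py;python3 - <<'E'
from h import *
c=cap("scene"); cv2.imwrite("pics/l.png",cv2.resize(c["pixels"][130:230,240:365,::-1],(750,600),interpolation=cv2.INTER_CUBIC))
E
```

```text
170 [296.57318495 151.67617492]
180 [296.88509691 149.06929726]
190 [297.20142419 146.42551741]
clock: 16.0
tool_pos: [577.6, 183.0, 100.4]
ee_rot: [0.872, 3.018, 0.0]
wrist_force: [-0.2, 0.6, -1.3]
width: 13.4
clock: 16.5
tool_pos: [579.0, 183.8, 83.7]
ee_rot: [0.87, 3.015, 0.003]
wrist_force: [0.8, -1.2, -1.3]
width: 12.9
F [ 0.8 -1.2 -1.3] T [ 0.05  0.06 -0.01] w 12.9 [579.  183.8  83.7] j6 0.759 jaw 1.009
```

View pics/l.png

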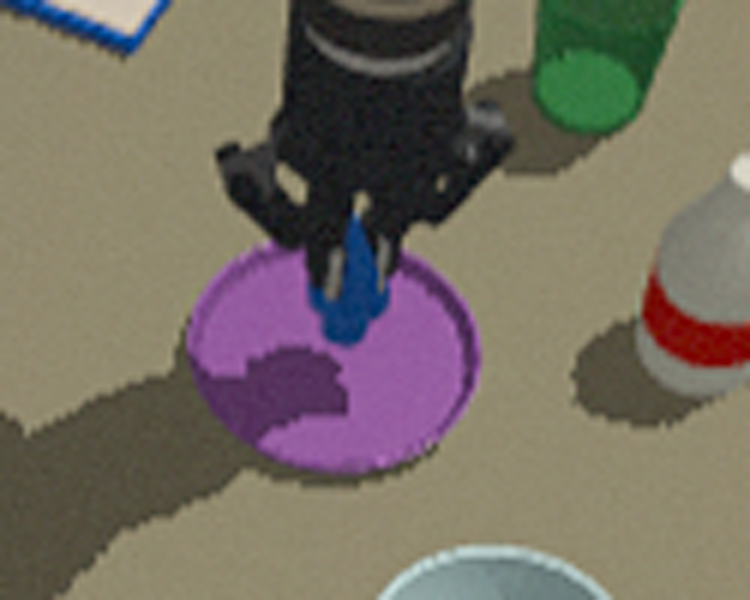

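The stopper is over the dish centre, foot around 20 mm above the floor. Lowering until contact.

```bash
python3 -m pendant '[[0,0,0,0.4,0],[0,0,0,0.4,0],[0,0,0,0.3,0],[0,0,0,0.2,0],[0,0,0,0,0]]'; python3 st.py;  python3 -m pendant '[[0,0,0,0.1,0],[0,0,0,0.1,0],[0,0,0,0.1,0],[0,0,0,0.1,0],[0,0,0,0,0]]'; python3 st.py
```

```text
clock: 17.05
tool_pos: [577.0, 183.5, 67.7]
ee_rot: [-0.871, -3.017, 0.001]
wrist_force: [0.3, -0.0, -0.8]
width: 12.9
F [ 0.3 -0.  -0.8] T [-0.05 -0.01  0.01] w 12.9 [577.  183.5  67.7] j6 0.759 jaw 1.009
clock: 17.55
tool_pos: [577.4, 183.5, 64.3]
ee_rot: [-0.871, -3.018, 0.0]
wrist_force: [0.1, -0.3, -1.3]
width: 13.2
F [ 0.1 -0.3 -1.3] T [-0.03  0.01  0.05] w 13.2 [577.4 183.5  64.3] j6 0.759 jaw 1.009
```

```bash
python3 -m pendant '[[0,0,0,0.1,0],[0,0,0,0.1,0],[0,0,0,0.1,0],[0,0,0,0.05,0],[0,0,0,0,0]]'; python3 st.py
```

```text
clock: 18.05
tool_pos: [577.5, 183.5, 61.1]
ee_rot: [0.871, 3.018, 0.0]
wrist_force: [-0.3, 0.2, 0.3]
width: 13.1
F [-0.3  0.2  0.3] T [-0.01  0.08 -0.01] w 13.1 [577.5 183.5  61.1] j6 0.759 jaw 1.009
```

```bash
python3 -m pendant '[[0,0,0,0.05,0],[0,0,0,0.05,0],[0,0,0,0.05,0],[0,0,0,0,0],[0,0,0,0,0]]'; python3 st.py
```

```text
clock: 18.55
tool_pos: [577.6, 183.6, 61.1]
ee_rot: [0.871, 3.018, 0.0]
wrist_force: [-3.1, -1.1, 6.8]
width: 13.3
F [-3.1 -1.1  6.8] T [-0.15  0.7  -0.05] w 13.3 [577.6 183.6  61.1] j6 0.759 jaw 1.009
```

Contact (6.8 N up). Easing off a little, then opening.

```bash
python3 -m pendant '[[0,0,0,-0.1,0],[0,0,0,0,0],[18,0,0,0,0],[22,0,0,0,0],[28,0,0,0,0]]'; python3 -m pendant '[[40,0,0,0,0],[50,0,0,0,0],[60,0,0,0,0],[60,0,0,0,0],[60,0,0,0,0]]'; python3 st.py;python3 - <<'E'
from h import *
c=cap("scene"); cv2.imwrite("pics/m.png",cv2.resize(c["pixels"][130:230,240:365,::-1],(750,600),interpolation=cv2.INTER_CUBIC))
E
```

```text
clock: 19.05
tool_pos: [577.4, 183.5, 59.9]
ee_rot: [-0.871, -3.018, 0.0]
wrist_force: [-0.8, 0.0, -0.7]
width: 23.9
clock: 19.55
tool_pos: [577.6, 183.5, 60.5]
ee_rot: [0.871, 3.018, 0.0]
wrist_force: [-1.7, 0.4, -0.1]
width: 51.4
F [-1.7  0.4 -0.1] T [-0.   -0.04 -0.04] w 51.4 [577.6 183.5  60.5] j6 0.759 jaw 1.009
```

View pics/m.png

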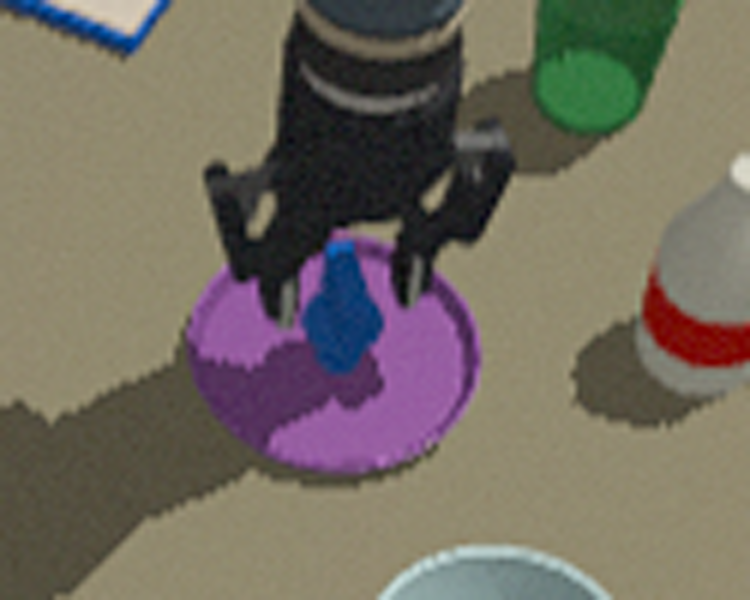

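The stopper stands upright in the dish with the fingers clear of it. Retreating straight up.

```bash
python3 -m pendant '[[60,0,0,-1,0],[60,0,0,-2,0],[60,0,0,-3,0],[60,0,0,-3,0],[60,0,0,-3,0]]'; python3 -m pendant '[[60,0,0,-2,0],[60,0,0,0,0],[60,0,0,0,0],[60,0,0,0,0],[60,0,0,0,0]]'; python3 st.py; python3 chk.py n; python3 - <<'E'
from h import *
c=cap("top"); cv2.imwrite("pics/o.png",c["pixels"][:,:,::-1])
E
```

```text
clock: 20.1
tool_pos: [577.5, 183.6, 182.5]
ee_rot: [0.871, 3.018, 0.001]
wrist_force: [0.1, -0.4, 0.8]
width: 51.4
clock: 20.6
tool_pos: [576.5, 183.3, 198.3]
ee_rot: [-0.87, -3.015, 0.003]
wrist_force: [0.2, -0.5, 0.4]
width: 51.1
F [ 0.2 -0.5  0.4] T [ 0.02 -0.05 -0.04] w 51.1 [576.5 183.3 198.3] j6 0.759 jaw 1.009
bottle body px shift (array([-0.10129166, -0.07173729], dtype=float32), 0.988226196166951)
neck base (array([1.3831358, 2.9429922], dtype=float32), 0.926445177714783)
1cm bottle rise px [-0.37956962 -2.14158834]
```

View pics/n_full.png

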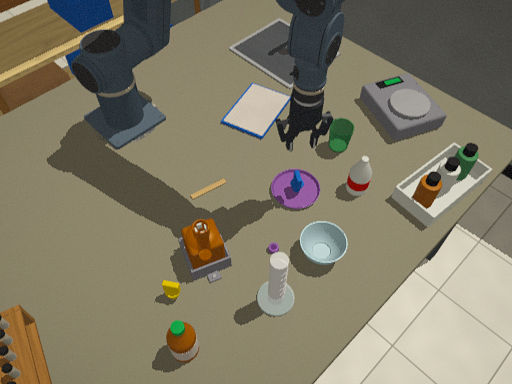

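View pics/o.png

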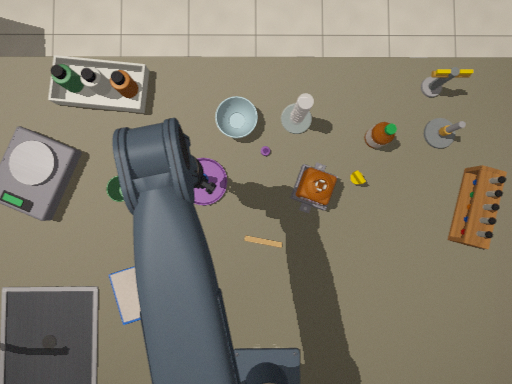

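The stopper stands in the dish at scene (297,183), the bottle is down, and the other things are where they started. Handing in.

```bash
python3 -c "
from plant import order
print(order.close_job())"
```

```text
the job is handed in; nothing more can be done
None
```

The stopper is out of the bottle and standing upright near the centre of the purple dish. I handed the job in at about 20.7 s of the 72 s allowed; the hand-in gives no verdict.

- **Twisting it out:** I gripped the bar and twisted it back and forth through about 1.4 rad while pulling gently, at most 8 N in the readings after each half-second move. It came free after the TCP had risen about 18 mm.
- **Setting it down:** I carried it to the dish and lowered it until it touched, at about 7 N. I eased off, opened the fingers and withdrew straight up.

**Last checks:**
- **Bottle:** its body shifted by 0.1 px or less in the scene picture, under about 0.5 mm, so it is still down in its holder.
- **Bystanders:** by eye they are where they started. In the top view the arm hid the squeeze bottle and most of the beaker, but both look unmoved in the scene view.
- **A reading that disagreed:** the second image check, at the base of the neck, read about 3 px of shift at the end. I put that down to the stopper's shading and shadow leaving that area, because the body check stayed at about 0.

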